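# Shim the rocking gauge stand on the welding bench

## Task

The pressure-gauge stand on the welding bench rocks because one of its four legs has lost its rubber foot: push the loose steel wedge, thin end first, under the end of that bare leg just until it takes up the gap and the stand no longer rocks, without jacking it up off its other feet. Then press down firmly (about a kilogram's weight) on top of that leg's end, straight over the wedge, to check that it is solid, and take the hand away. Only push and press with the fingers: lift nothing, do not shove the stand along the bench, and leave the other things where they lie.

Things in the scene. Friction and masses are not known exactly. Their poses are not given: they have to be found in the camera images.
- stand: Loose gauge stand, about 5 kg: a cross of four grey 40 mm square legs along its +x, -x, +y, -y, ending 190 mm from the centre, undersides 14 mm and tops 54 mm up. Post, steel block and 84 mm gauge over the centre (top 292 mm up); valve over the +x leg. Rubber feet (38 wide, 14 high, 165 mm out) under all legs but -x, which is bare. Origin on the bench at the centre, z up.
- bare_end (a point): Middle of the lower edge of the bare leg's end face, 14 mm above the bench; stand's axes, +x runs inward along the leg: the wedge goes in here along +x. Left alone the stand rests level on three feet; 3 to 5 N down on this end rocks it over. Once the wedge touches, the end is held; only 20 N or so up on it would lift the stand.
- bare_top (a point): On the top face of the bare leg, 25 mm inward of its end face, 54 mm above the bench: where to press. Same axes as the stand.
- wedge: Loose plain steel wedge, about 0.5 kg, 120 x 45 mm, flat below; top slopes evenly from 21 mm at the back (-x) to 3 mm at the thin end (+x), so it is 14 mm thick 47 mm ahead of its back. Origin: centre of its underside, z up. It lies with its thin end towards the bare leg's end, 15 to 50 mm short of it, up to about 25 mm off line and 9 degrees askew.
- wedge_tip (a point): Middle of the wedge's thin end, on the bench; same axes as the wedge.
- wedge_back (a point): Centre of the wedge's upright back face (45 mm wide, 21 mm high), 10.5 mm above the bench; push here along the wedge's +x. It slides on the bench at about 2 to 4 N; once it meets the leg it jams: the push rises steeply within a few mm (5 N more is snug; jacking the stand up would take over 25 N), and it stays where it is left.
- pipe_offcut: Bystander: upright pipe offcut, 60 mm wide, 50 mm high, between two legs beside the bare leg (on its +y side). Origin under its centre.
- flange: Bystander: steel flange, 84 mm wide, 28 mm high, between two legs beside the bare leg (on its -y side). Origin under its centre.
- magnet: Bystander: flat red triangular welding magnet, 100 x 75 x 18 mm, lying to one side of the wedge. Origin under its centre.
- pliers: Bystander: pliers, 185 mm long, 60 mm wide, 16 mm high, lying to the other side of the wedge. Origin at the pivot, on the bench; x along them.
- spray_can: Bystander: upright spray can, 66 mm wide, 190 mm high. Origin under its centre.
- hammer: Bystander: hammer lying along its x, 320 mm long. Origin near its middle, on the bench.
- dip_tub: Bystander: black tub, 82 mm wide, 52 mm high. Origin under its centre.
- c_clamp: Bystander: C-clamp lying flat, about 170 x 110 mm, 22 mm high. Origin near its middle, on the bench.
Not all that is in view belongs to the job. What is shaped like the wedge but green is not meant.

How it is judged:
By the outcome, as a careful person would: the job done as asked, in the order asked, and still so for the second after the job is handed in, with the robot touching nothing.
It also fails if it takes over 61 s, if anything falls off the work surface, if the arm or the gripper's body presses on something with over 40 N, if the wrist force passes 120 N, or if a joint passes its speed limit or range.

## Robot

A 7-joint arm with a two-finger parallel gripper is mounted at the origin on the work surface. World frame = base frame: x ahead of the robot, y to its left, z up, the work surface at z = 0. Lengths are in m, angles in rad, forces in N, time in s.
With the tool pointing down it reaches from about 0.4 to 0.85 m from the base axis. Payload 10.4 kg.
Tool frame: the origin (TCP) lies between the finger pads; the fingertips stand 14 mm ahead of it and the grasp point (between the pads) lies 5 mm behind it; z points along the fingers, y is the direction in which the jaws open and shut (so a half turn about z gives the same grasp; the last joint's range is limited). The gripper opens to 87 mm and grips with 3 to 60 N. Pads are 19 mm wide; open, the fingers measure 117 mm over their backs; the gripper's body (75 mm by 190 mm) begins 51 mm behind the grasp point.
Start: joints at [-1.233, 0.332, -0.065, 1.46, 0.022, 1.35, -0.088], TCP at [0.221, 0.585, 0.237] pointing down, gripper open.
Joint ranges: [-2.6, 2.6], [-0.5, 2.12], [-1.47, 1.34], [0.16, 2.42], [-1.27, 4.41], [0.06, 2.06], [-2.6, 2.6]. Speed limits (rad/s): [2.22, 2.22, 2.79, 2.79, 3.14, 3.14, 3.14].

## Interface

Orientations are given as a unit quaternion [x, y, z, w].
In Python, from bench import readout, camera, calibration, order gives the robot as it stands.
- The arm moves only by the tool apply_moves, never from a script. Its argument "deltas" is a list of rows, each an object with "translation": the shift along the world's x, y, z in m, a list of three; "turn": the turn, a rotation vector about the world's x, y, z in rad, a list of three; "hand": the finger opening in m, from 0 to 0.087. A call has 1 to 5 rows; each row shifts and turns the pose as measured when the row begins; what a row does not reach is not made up. A row lasts 1/10 s, in which the tool goes at most 50 mm and 8.59 degrees, less where a joint would pass 70% of its speed; a pose out of reach is approached as far as the arm can. A call with a gripper value outside its range is refused whole. The fingers move at their own pace and stop on an object; "newtons" is the grip in N (left out, the last holds). Time passes only in rows, so rows that do not move let the fingers close. It gives the time, the measured TCP pose, the force and the opening at its end, in the units of the state.
- readout.read_state(): the state, without advancing time (a new reading comes with each control period).
- camera(name): name is "side" or "top" or "wrist"; returns the picture (400x640x3 uint8, red, green, blue); there is no depth.
- calibration(name): a dict with "fx", "fy", "cx", "cy" (pixels), "D" ([k1, k2, p1, p2, k3] as OpenCV has them; the pictures are not rectified), "extrinsics" (4x4, takes a point from world to camera coordinates). Camera axes: x right, y down, z forward; pixel columns grow to the right and rows downward; lengths in m; the calibration is good to about 2 mm. A picture is of the moment at which its call begins: read the wrist's pose just before it. calibration takes no time and is no camera call; for the wrist camera it gives the pose at the moment of the call.
- order.close_job(): hands the job in, once; it reports no verdict.
The state is a dict: "time": time; "joint_positions": joint angles; "joint_vel": joint speeds; "joint_torque": joint torques, N m; "ee_pos": TCP position; "eef_rot": TCP orientation; "ft_force": force on the tool from outside, world axes, zero at the start; "torque": the same for the moment, N m; "width": finger opening in m.
Only numpy, scipy, OpenCV 4.12 (cv2) and the standard library are available. Lean on these libraries where they do the work, as an engineer would, in place of code of your own. Each camera call takes 0.05 s, during which the arm holds its last target. There are 200 camera calls.

## Working session

There is one attempt and no reset: what is moved stays moved. The work goes in short steps, Python scripts to look and compute and a tool call to move; the robot and the scene stay as the last step left them, time stands still between calls to the robot, and variables do not carry over. Pictures are saved under pics/ and viewed, about 8 in all and at most 12, crops included, and the job is handed in when it is done.

Besides the shell and the picture viewer there is one more tool, called after "Emit:" as name([rows], argument=value, ...), one row to a line, values as JSON. apply_moves: Moves the arm, as the interface text tells. Its arguments: {"type":"object","properties":{"deltas":{"type":"array","items":{"type":"object","properties":{"translation":{"type":"array","items":{"type":"number"}},"turn":{"type":"array","items":{"type":"number"}},"hand":{"type":"number"}}}},"newtons":{"type":"number"}},"required":["deltas"]}

```bash
mkdir -p pics; ls
python3 - <<'E'
from bench import readout,camera,calibration
import cv2
s=readout.read_state();print(s['time'],s['ee_pos'],s['eef_rot'],s['ft_force'],s['width'])
for n in("top","side"):
    cv2.imwrite(f"pics/{n}0.png",camera(n)[:,:,::-1]);c=calibration(n);print(c)
E
```

```text
pics
0.0 [0.22049318 0.58442067 0.23577227] [ 1.79405672e-01  9.83774925e-01 -6.99157839e-04 -1.10630991e-04] [-0.1315126  -0.75783318  0.20118972] 0.08730785754676336
{'fx': 384.69729043944005, 'fy': 384.69729043944005, 'cx': 316.78085000906117, 'cy': 196.59215358426076, 'D': array([0.00334197, 0.        , 0.        , 0.        , 0.        ]), 'extrinsics': array([[-0.00630462, -0.99952891,  0.03003669, -0.06639153],
       [-0.9956202 ,  0.00347244, -0.09342568,  0.54496042],
       [ 0.09327737, -0.03049415, -0.99517307,  0.95961535],
       [ 0.        ,  0.        ,  0.        ,  1.        ]])}
{'fx': 450.79889555651334, 'fy': 450.79889555651334, 'cx': 318.0316626132939, 'cy': 190.84788387900326, 'D': array([-0.00710321,  0.        ,  0.        ,  0.        ,  0.        ]), 'extrinsics': array([[-0.99420058, -0.10689068,  0.01181511,  0.525692  ],
       [-0.06734868,  0.53320252, -0.84330257,  0.12906298],
       [ 0.08384134, -0.83920764, -0.5373092 ,  0.98797103],
       [ 0.        ,  0.        ,  0.        ,  1.        ]])}
```

View pics/top0.png

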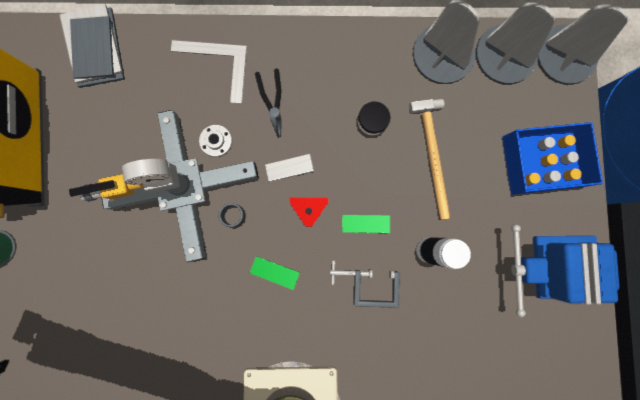

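View pics/side0.png

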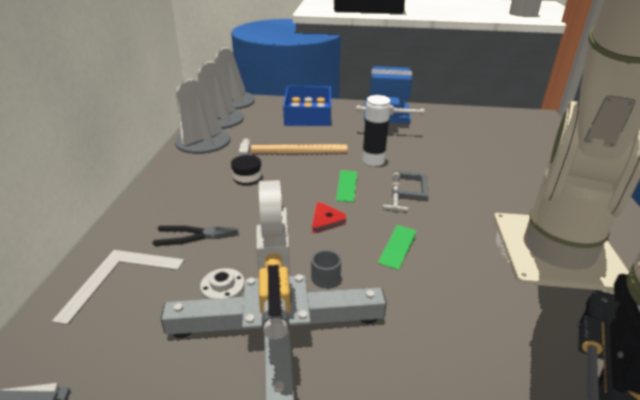

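The grey-white wedge at (289,167) lies at the end of the bare leg (255,171), which is opposite the yellow valve at (105,190). The two green wedges at (366,224) and (274,273) are decoys. I'll enlarge a crop and measure.

```bash
cat > h.py <<'E'
import numpy as np,cv2
from bench import readout,camera,calibration
def ray(c,uv):
    K=np.array([[c['fx'],0,c['cx']],[0,c['fy'],c['cy']],[0,0,1]])
    p=cv2.undistortPoints(np.array(uv,float).reshape(-1,1,2),K,np.array(c['D'])).reshape(-1,2)
    E=c['extrinsics'];R=E[:3,:3];o=-R.T@E[:3,3]
    return o,np.c_[p,np.ones(len(p))]@R
def onplane(c,uv,z):
    o,d=ray(c,uv);z=np.broadcast_to(z,len(d));return o+d*((z-o[2])/d[:,2])[:,None]
def proj(c,P):
    K=np.array([[c['fx'],0,c['cx']],[0,c['fy'],c['cy']],[0,0,1]])
    E=c['extrinsics'];return cv2.projectPoints(np.array(P,float).reshape(-1,1,3),cv2.Rodrigues(E[:3,:3])[0],E[:3,3],K,np.array(c['D']))[0].reshape(-1,2)
E
python3 - <<'E'
from h import *
im=cv2.imread('pics/top0.png')
cr=im[90:280,90:340]
cv2.imwrite('pics/crop0.png',cv2.resize(cr,None,fx=3.2,fy=3.1578947,interpolation=cv2.INTER_CUBIC))
print(im[167,289],im[175,240],im[155,270],im[140,172],im[230,190])
m=(im.min(2)>130).astype(np.uint8);m[:, :262]=0;m[:,320:]=0;m[:150]=0;m[:][185:]=0
c=max(cv2.findContours(m,0,2)[0],key=cv2.contourArea);r=cv2.minAreaRect(c);b=cv2.boxPoints(r);print(r,b)
C=calibration('top');print(onplane(C,b,0.01).round(4))
E
```

```text
[217 223 227] [195 193 185] [105 115 125] [181 180 171] [182 181 174]
((288.82928466796875, 167.29827880859375), (18.199071884155273, 47.06022644042969), 76.32869720458984) [[263.81512 164.01793]
 [309.54205 152.89519]
 [313.84344 170.57863]
 [268.11652 181.70137]]
[[ 0.6323  0.0685  0.01  ]
 [ 0.6618 -0.0512  0.01  ]
 [ 0.6147 -0.0623  0.01  ]
 [ 0.5856  0.0571  0.01  ]]
```

View pics/crop0.png

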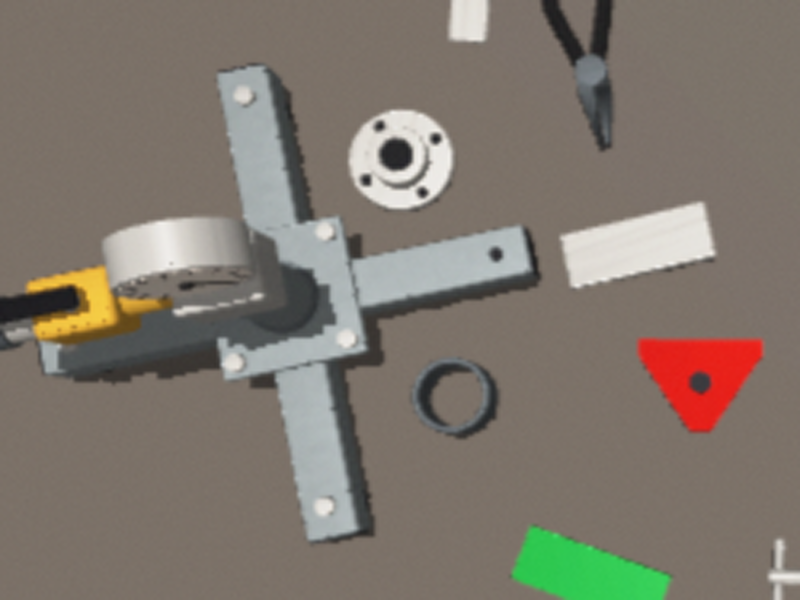

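The crop shows the bare leg's end at crop (525,252), with a hole at (495,255). The plain steel wedge spans (565–713, 205–285), its thin end to the left. Next is the leg's pose.

Run:
```python
from h import *
im=cv2.imread('pics/top0.png');C=calibration('top')
m=(im.min(2)>140).astype(np.uint8)
def rect(x0,x1,y0,y1,z):
    n=np.zeros_like(m);n[y0:y1,x0:x1]=m[y0:y1,x0:x1]
    n=cv2.morphologyEx(n,cv2.MORPH_CLOSE,np.ones((5,5)))
    c=max(cv2.findContours(n,0,2)[0],key=cv2.contourArea);b=cv2.boxPoints(cv2.minAreaRect(c));return b,onplane(C,b,z)
for a in[(206,262,155,190),(155,186,105,155),(170,206,212,265)]:
    b,P=rect(*a,.054);print(b.round(1).tolist());print(P[:,:2].round(4).tolist())
print(m[155:190,225:262])
bolts=90+np.array([[243,95],[323,506],[495,255]])/[3.2,3.158];print(onplane(C,bolts,.056).round(4))
```

```text
[[202.8000030517578, 171.3000030517578], [252.10000610351562, 160.6999969482422], [255.1999969482422, 175.39999389648438], [206.0, 186.0]]
[[0.6061, 0.2146], [0.6328, 0.0931], [0.5958, 0.0849], [0.5693, 0.206]]
[[157.0, 113.0], [172.0, 110.0], [180.8000030517578, 153.8000030517578], [165.8000030517578, 156.8000030517578]]
[[0.7541, 0.3316], [0.762, 0.2946], [0.6501, 0.2699], [0.6426, 0.3066]]
[[176.0, 212.1999969482422], [191.39999389648438, 209.10000610351562], [201.1999969482422, 257.79998779296875], [185.8000030517578, 260.79998779296875]]
[[0.5048, 0.2776], [0.5122, 0.2404], [0.3936, 0.2141], [0.3865, 0.2509]]
[[0 0 0 ... 0 0 0]
 [0 0 0 ... 0 0 0]
 [0 0 0 ... 0 0 0]
 ...
 [0 0 0 ... 0 0 0]
 [0 0 0 ... 0 0 0]
 [0 0 0 ... 0 0 0]]
[[0.7354 0.3082 0.056 ]
 [0.412  0.2386 0.056 ]
 [0.6071 0.1109 0.056 ]]
```

Emit:
apply_moves([
  {"translation": [0,0,0.045],"turn": [0,0,0],"hand": 0.0},
  {"translation": [0,0,0.045],"turn": [0,0,0],"hand": 0.0},
  {"translation": [0,0,0.04],"turn": [0,0,0],"hand": 0.0},
  {"translation": [0.021,-0.034,0],"turn": [0,0,-0.05],"hand": 0.0},
  {"translation": [0.021,-0.034,0],"turn": [0,0,-0.05],"hand": 0.0},
])

```text
time: 0.6
ee_pos: [0.2583, 0.5163, 0.3658]
eef_rot: [0.225, 0.974, -0.004, -0.002]
ft_force: [1.0, 0.1, 0.1]
width: 0.0548
```

Emit:
apply_moves([
  {"translation": [0.021,-0.034,0],"turn": [0,0,-0.05],"hand": 0.0},
  {"translation": [0.021,-0.034,0],"turn": [0,0,-0.05],"hand": 0.0},
  {"translation": [0.021,-0.034,0],"turn": [0,0,-0.05],"hand": 0.0},
  {"translation": [0.021,-0.034,0],"turn": [0,0,-0.05],"hand": 0.0},
  {"translation": [0.021,-0.034,0],"turn": [0,0,-0.05],"hand": 0.0},
])

```text
time: 1.1
ee_pos: [0.3656, 0.3391, 0.365]
eef_rot: [0.349, 0.937, -0.004, -0.003]
ft_force: [-0.1, 0.5, 0.7]
width: 0.0151
```

Emit:
apply_moves([
  {"translation": [0.021,-0.034,0],"turn": [0,0,-0.05],"hand": 0.0},
  {"translation": [0.021,-0.034,0],"turn": [0,0,-0.05],"hand": 0.0},
  {"translation": [0.021,-0.034,0],"turn": [0,0,-0.05],"hand": 0.0},
  {"translation": [0.021,-0.034,0],"turn": [0,0,-0.05],"hand": 0.0},
  {"translation": [0.021,-0.034,0],"turn": [0,0,-0.05],"hand": 0.0},
])

```text
time: 1.6
ee_pos: [0.4731, 0.1606, 0.3641]
eef_rot: [0.468, 0.884, -0.004, -0.004]
ft_force: [0.8, 0.5, 0.3]
width: 0.0006
```

Emit:
apply_moves([
  {"translation": [0.023,-0.036,0],"turn": [0,0,-0.055],"hand": 0.0},
  {"translation": [0.023,-0.036,0],"turn": [0,0,-0.055],"hand": 0.0},
  {"translation": [0.023,-0.036,-0.02],"turn": [0,0,-0.055],"hand": 0.0},
  {"translation": [0.023,-0.036,-0.02],"turn": [0,0,-0.055],"hand": 0.0},
  {"translation": [0.023,-0.036,-0.02],"turn": [0,0,-0.055],"hand": 0.0},
])

```text
time: 2.1
ee_pos: [0.5918, -0.027, 0.3046]
eef_rot: [0.588, 0.809, -0.002, -0.003]
ft_force: [0.1, 0.6, -1.2]
width: 0.0002
```

Emit:
apply_moves([
  {"translation": [0.023,-0.036,-0.02],"turn": [0,0,-0.055],"hand": 0.0},
  {"translation": [0.02,-0.03,-0.02],"turn": [0,0,-0.05],"hand": 0.0},
  {"translation": [0,0,0],"turn": [0,0,0],"hand": 0.0},
])

```text
time: 2.4
ee_pos: [0.6353, -0.1019, 0.2582]
eef_rot: [0.635, 0.773, -0.005, -0.004]
ft_force: [-0.8, 0.4, -0.2]
width: 0.0004
```

Run:
```python
from h import *
s=readout.read_state();print(s['ee_pos'],s['eef_rot'],s['ft_force'])
C=calibration('wrist');print(C['extrinsics'])
im=camera('wrist')[:,:,::-1].copy();cv2.imwrite('pics/w1.png',im)
print(proj(C,[[.614,.088,.014],[.609,.112,.054],[.610,.063,.003],[.636,-.0565,.021]]).round(0))
```

```text
[ 0.63533671 -0.10190304  0.25819813] [ 0.6347476   0.77269268 -0.00471118 -0.00439412] [-0.81812524  0.41525703 -0.15067157]
[[ 0.9807738   0.19473946 -0.0126209  -0.5989276 ]
 [ 0.19177605 -0.9498386   0.24703965 -0.25377176]
 [ 0.03612055 -0.2447104  -0.96892318  0.36277251]
 [ 0.          0.          0.          1.        ]]
[[335.   8.]
 [337. -33.]
 [327.  33.]
 [328. 140.]]
```

View pics/w1.png

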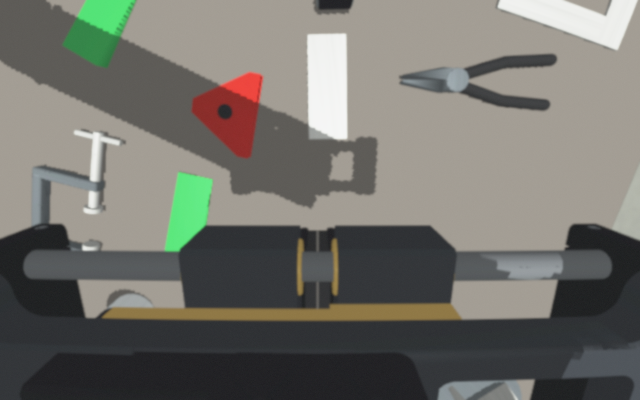

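The wrist view shows the wedge at (328,85), magnet (230,110), pliers (457,80) and the dark leg end at the top edge (335,5). I'll shift forward for both to be in view.

Emit:
apply_moves([
  {"translation": [-0.008,0.035,0],"turn": [0,0,0],"hand": 0.0},
  {"translation": [-0.008,0.035,0],"turn": [0,0,0],"hand": 0.0},
  {"translation": [0,0,0],"turn": [0,0,0],"hand": 0.0},
])

```text
time: 2.75
ee_pos: [0.6181, -0.0265, 0.2601]
eef_rot: [0.633, 0.774, -0.004, -0.005]
ft_force: [-0.0, -0.3, 0.5]
width: 0.0006
```

```bash
cat > meas.py <<'E'
from h import *
import sys
C=calibration('wrist');im=camera('wrist')[:,:,::-1].copy();name=sys.argv[1]
cv2.imwrite(f'pics/{name}.png',im)
cv2.imwrite(f'pics/{name}c.png',cv2.resize(im[0:230,230:430],None,fx=2.5,fy=2.5,interpolation=cv2.INTER_CUBIC))
m=((im.min(2)>150)&(np.ptp(im.astype(int),axis=2)<25)).astype(np.uint8);m[235:]=0
m=cv2.morphologyEx(m,cv2.MORPH_OPEN,np.ones((3,3)))
for c in cv2.findContours(m,0,2)[0]:
    if cv2.contourArea(c)<600: continue
    r=cv2.minAreaRect(c);b=cv2.boxPoints(r);print(np.round(r[0],1),np.round(r[1],1))
    if 1500<r[1][0]*r[1][1]<9000 and 270<r[0][0]<400 and r[0][1]>40:
        b=b[np.argsort(b[:,1])];t,k=b[:2].mean(0),b[2:].mean(0)
        t,k=onplane(C,[t,k],[.003,.021])
        d=t-k;print('tip',t.round(4),'back',k.round(4),'len',np.linalg.norm(d[:2]).round(4),'ang',np.degrees(np.arctan2(d[1],d[0])).round(2))
E
python3 meas.py w2
```

```text
[111.3 205.7] [51.3 38.9]
[328. 152.] [102.  40.]
tip [0.6092 0.0642 0.003 ] back [ 0.6345 -0.0579  0.021 ] len 0.1247 ang 101.73
[570.6  42.2] [129.7 123.3]
[426.5  19. ] [38. 75.]
[337.5  38. ] [76. 39.]
```

View pics/w2c.png

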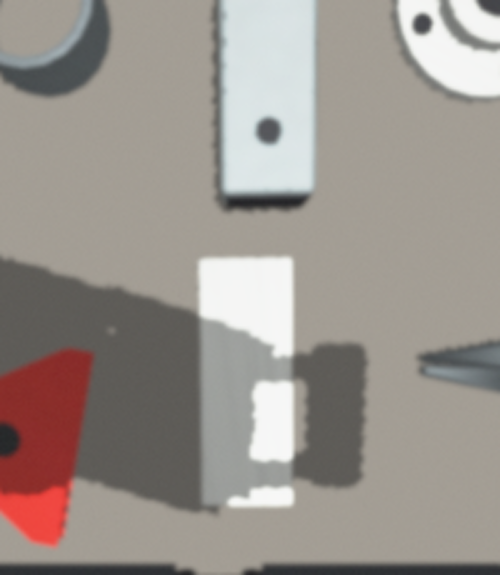

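Run:
```python
from h import *
C=calibration('wrist')
f=lambda p:np.array(p)/2.5+[230,0]
a,b,c,d=onplane(C,f([[222,193],[314,193],[218.5,2],[315,2]]),.054)
e=(a+b)/2;i=(c+d)/2;v=i-e;print('end',e,'w',np.linalg.norm(a-b),np.linalg.norm(c-d),'ang',np.degrees(np.arctan2(v[1],v[0])))
t=onplane(C,f([[199,257],[293,257]]),.003);k=onplane(C,f([[202,507],[294,507]]),.021)
print(t,k,np.linalg.norm(t[0]-t[1]),np.linalg.norm(k[0]-k[1]))
t=t.mean(0);k=k.mean(0);w=t-k;print(t,k,np.degrees(np.arctan2(w[1],w[0])))
th=np.radians(102);u=np.array([np.cos(th),np.sin(th)]);n=np.array([-u[1],u[0]])
for q in(t,k):print('rel end along,left',(q-e)[:2]@u,(q-e)[:2]@n)
```

```text
end [0.61368337 0.08410828 0.054     ] w 0.038876057942175024 0.03896937028061417 ang 102.46774586998835
[[0.58787071 0.05496872 0.003     ]
 [0.63317892 0.06407159 0.003     ]] [[ 0.61337211 -0.06476345  0.021     ]
 [ 0.65896519 -0.05547892  0.021     ]] 0.04621359479671748 0.04652882486545802
[0.61052482 0.05952016 0.003     ] [ 0.63616865 -0.06012119  0.021     ] 102.09768847890446
rel end along,left -0.0233941099285585 0.00820169015761256
rel end along,left -0.1457526536953963 0.007993070400528865
```

Emit:
apply_moves([
  {"translation": [-0.036,0.003,-0.02],"turn": [0,0,0.014],"hand": 0.0},
  {"translation": [0,0,-0.045],"turn": [0,0,0],"hand": 0.0},
  {"translation": [0,0,-0.045],"turn": [0,0,0],"hand": 0.0},
  {"translation": [0,0,-0.045],"turn": [0,0,0],"hand": 0.0},
  {"translation": [0,0,0],"turn": [0,0,0],"hand": 0.0},
])

```text
time: 3.3
ee_pos: [0.5818, -0.0248, 0.1065]
eef_rot: [0.626, 0.78, 0.0, -0.001]
ft_force: [-0.5, 0.8, 0.1]
width: 0.0004
```

Emit:
apply_moves([
  {"translation": [0,0.001,-0.04],"turn": [0,0,0],"hand": 0.0},
  {"translation": [0,0,-0.03],"turn": [0,0,0],"hand": 0.0},
  {"translation": [0,0,-0.014],"turn": [0,0,0],"hand": 0.0},
  {"translation": [0,0,0],"turn": [0,0,0],"hand": 0.0},
])

```text
time: 3.7
ee_pos: [0.587, -0.0241, 0.0292]
eef_rot: [0.626, 0.78, 0.004, 0.002]
ft_force: [-0.2, -1.3, 0.3]
width: 0.0006
```

Emit:
apply_moves([
  {"translation": [-0.004,0,-0.005],"turn": [0,0,0],"hand": 0.0},
  {"translation": [0,0,-0.004],"turn": [0,0,0],"hand": 0.0},
])

```text
time: 3.9
ee_pos: [0.5854, -0.0243, 0.0239]
eef_rot: [0.626, 0.78, 0.005, 0.004]
ft_force: [-0.2, -0.3, -0.6]
width: 0.0008
```

Emit:
apply_moves([
  {"translation": [0,0,0],"turn": [0,0,0],"hand": 0.0},
])

```text
time: 4.0
ee_pos: [0.586, -0.0242, 0.0248]
eef_rot: [0.626, 0.78, 0.006, 0.005]
ft_force: [0.6, -0.0, -0.9]
width: 0.0002
```

Emit:
apply_moves([
  {"translation": [0,0,-0.006],"turn": [0,0,0],"hand": 0.0},
  {"translation": [0.003,0.001,0],"turn": [0,0,0],"hand": 0.0},
  {"translation": [0.003,0.001,0],"turn": [0,0,0],"hand": 0.0},
])

```text
time: 4.3
ee_pos: [0.5932, -0.0221, 0.0201]
eef_rot: [0.626, 0.78, 0.007, 0.005]
ft_force: [-0.5, -0.5, -0.0]
width: 0.0004
```

Emit:
apply_moves([
  {"translation": [0.003,0.0005,0],"turn": [0,0,0],"hand": 0.0},
  {"translation": [0.002,0.0005,0],"turn": [0,0,0],"hand": 0.0},
])

```text
time: 4.5
ee_pos: [0.5984, -0.021, 0.02]
eef_rot: [0.626, 0.78, 0.007, 0.005]
ft_force: [-3.0, -1.1, 1.4]
width: 0.0002
```

Emit:
apply_moves([
  {"translation": [0.003,0.0006,0],"turn": [0,0,0],"hand": 0.0},
  {"translation": [0.002,0.0004,0],"turn": [0,0,0],"hand": 0.0},
])

```text
time: 4.7
ee_pos: [0.6031, -0.0202, 0.0198]
eef_rot: [0.626, 0.78, 0.006, 0.004]
ft_force: [-2.2, -0.7, 1.9]
width: 0.0003
```

Emit:
apply_moves([
  {"translation": [-0.01,-0.002,0],"turn": [0,0,0],"hand": 0.0},
  {"translation": [0,0,0.045],"turn": [0,0,0],"hand": 0.0},
  {"translation": [0.01,0,0.045],"turn": [0,0,0],"hand": 0.0},
  {"translation": [0.015,-0.005,0.045],"turn": [0,0,0],"hand": 0.0},
  {"translation": [0,0,0.0],"turn": [0,0,0],"hand": 0.0},
])

```text
time: 5.2
ee_pos: [0.6153, -0.028, 0.1583]
eef_rot: [0.626, 0.78, 0.005, 0.004]
ft_force: [0.7, -1.2, 0.9]
width: 0.0004
```

```bash
python3 meas.py w3
```

```text
[ 97.  180.5] [194. 107.]
[362. 117.] [234. 554.]
[19. 13.] [26. 38.]
```

View pics/w3c.png

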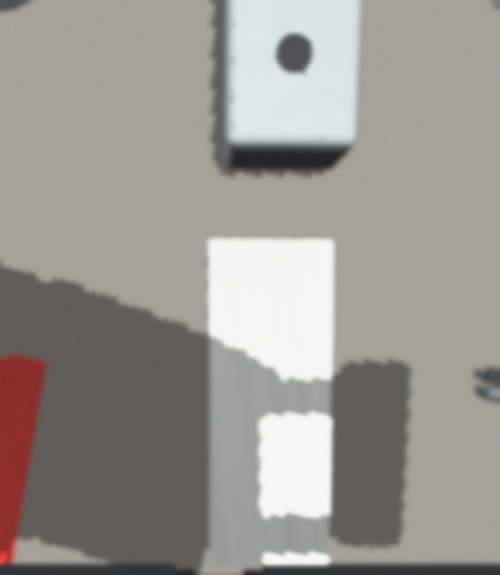

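Run:
```python
from h import *
C=calibration('wrist')
f=lambda p:np.array(p)/2.5+[230,0]
a,b,c,d=onplane(C,f([[228,143],[356,143],[227,2],[361,2]]),.054)
e=(a+b)/2;v=(c+d)/2-e;print('end',e,np.linalg.norm(a-b),np.degrees(np.arctan2(v[1],v[0])))
t=onplane(C,f([[208,239],[333,239]]),.003);k=onplane(C,f([[209,545],[331,545]]),.019)
th=np.radians(102.2);u=np.array([np.cos(th),np.sin(th)]);n=np.array([-u[1],u[0]])
print(np.linalg.norm(t[0]-t[1]),np.linalg.norm(k[0]-k[1]))
t=t.mean(0);k=k.mean(0);w=t-k;print(t,k,np.degrees(np.arctan2(w[1],w[0])))
for q in(t,k):print((q-e)[:2]@u,(q-e)[:2]@n)
```

```text
end [0.61012171 0.08727099 0.054     ] 0.037721243982085664 102.74200710278373
0.045421795933319006 0.04597528360986813
[0.61306404 0.06387576 0.003     ] [ 0.63755416 -0.04454361  0.019     ] 102.72854188867525
-0.0234886587931921 0.0020681068570819416
-0.13463484463815412 0.0010427768608460707
```

Emit:
apply_moves([
  {"translation": [0.017,-0.028,0],"turn": [0,0,0],"hand": 0.0},
  {"translation": [0.016,-0.028,0],"turn": [0,0,0],"hand": 0.0},
  {"translation": [0,0,-0.045],"turn": [0,0,0],"hand": 0.0},
  {"translation": [0,0,-0.045],"turn": [0,0,0],"hand": 0.0},
  {"translation": [0,0,-0.02],"turn": [0,0,0],"hand": 0.0},
])

```text
time: 5.75
ee_pos: [0.6456, -0.0848, 0.0409]
eef_rot: [0.625, 0.78, 0.006, 0.004]
ft_force: [-1.7, 0.3, -0.3]
width: 0.0004
```

Emit:
apply_moves([
  {"translation": [0,0,0],"turn": [0,0,0],"hand": 0.0},
])

```text
time: 5.85
ee_pos: [0.6424, -0.0846, 0.0366]
eef_rot: [0.626, 0.78, 0.004, 0.001]
ft_force: [-0.7, 1.4, 0.2]
width: 0.0008
```

Emit:
apply_moves([
  {"translation": [0.006,0,-0.008],"turn": [0,0,0],"hand": 0.0},
  {"translation": [0,0,-0.006],"turn": [0,0,0],"hand": 0.0},
  {"translation": [0,0,0],"turn": [0,0,0],"hand": 0.0},
])

```text
time: 6.15
ee_pos: [0.6488, -0.0844, 0.0225]
eef_rot: [0.625, 0.78, 0.004, 0.001]
ft_force: [0.7, -0.7, -0.2]
width: 0.0002
```

Emit:
apply_moves([
  {"translation": [-0.002,0.009,-0.001],"turn": [0,0,0],"hand": 0.0},
  {"translation": [-0.002,0.009,0],"turn": [0,0,0],"hand": 0.0},
  {"translation": [-0.002,0.009,0],"turn": [0,0,0],"hand": 0.0},
])

```text
time: 6.45
ee_pos: [0.6437, -0.0572, 0.0237]
eef_rot: [0.626, 0.78, 0.005, 0.003]
ft_force: [0.0, -1.5, -1.1]
width: 0.0003
```

Emit:
apply_moves([
  {"translation": [-0.002,0.009,0],"turn": [0,0,0],"hand": 0.0},
  {"translation": [-0.002,0.009,0],"turn": [0,0,0],"hand": 0.0},
])

```text
time: 6.65
ee_pos: [0.6396, -0.0372, 0.0243]
eef_rot: [0.626, 0.78, 0.005, 0.004]
ft_force: [-0.4, -1.8, -1.2]
width: 0.0002
```

Emit:
apply_moves([
  {"translation": [-0.002,0.009,-0.002],"turn": [0,0,0],"hand": 0.0},
  {"translation": [-0.002,0.009,-0.001],"turn": [0,0,0],"hand": 0.0},
  {"translation": [-0.002,0.009,0],"turn": [0,0,0],"hand": 0.0},
])

```text
time: 6.95
ee_pos: [0.6339, -0.0084, 0.0223]
eef_rot: [0.626, 0.78, 0.006, 0.005]
ft_force: [0.8, -2.3, 0.6]
width: 0.0005
```

Emit:
apply_moves([
  {"translation": [-0.001,0.006,0],"turn": [0,0,0],"hand": 0.0},
])

```text
time: 7.05
ee_pos: [0.6327, -0.0012, 0.0222]
eef_rot: [0.626, 0.78, 0.006, 0.005]
ft_force: [0.9, -1.9, 0.3]
width: 0.0002
```

Emit:
apply_moves([
  {"translation": [-0.002,0.007,0],"turn": [0,0,0],"hand": 0.0},
  {"translation": [-0.0015,0.006,0],"turn": [0,0,0],"hand": 0.0},
])

```text
time: 7.25
ee_pos: [0.6289, 0.0128, 0.0222]
eef_rot: [0.626, 0.78, 0.006, 0.005]
ft_force: [0.9, -2.5, 1.7]
width: 0.0005
```

Emit:
apply_moves([
  {"translation": [-0.001,0.004,0],"turn": [0,0,0],"hand": 0.0},
  {"translation": [-0.001,0.003,0],"turn": [0,0,0],"hand": 0.0},
])

```text
time: 7.45
ee_pos: [0.6267, 0.0209, 0.0222]
eef_rot: [0.626, 0.78, 0.006, 0.005]
ft_force: [0.2, -2.1, 0.6]
width: 0.0
```

Emit:
apply_moves([
  {"translation": [-0.0005,0.002,0],"turn": [0,0,0],"hand": 0.0},
])

```text
time: 7.55
ee_pos: [0.6262, 0.0231, 0.0222]
eef_rot: [0.626, 0.78, 0.006, 0.005]
ft_force: [1.0, -2.7, 1.3]
width: 0.0004
```

Emit:
apply_moves([
  {"translation": [-0.0005,0.002,0],"turn": [0,0,0],"hand": 0.0},
])

```text
time: 7.65
ee_pos: [0.6256, 0.025, 0.0222]
eef_rot: [0.626, 0.78, 0.006, 0.005]
ft_force: [0.4, -2.2, 0.0]
width: 0.0001
```

Emit:
apply_moves([
  {"translation": [-0.0003,0.0015,0],"turn": [0,0,0],"hand": 0.0},
])

```text
time: 7.75
ee_pos: [0.6253, 0.0265, 0.0222]
eef_rot: [0.626, 0.78, 0.006, 0.005]
ft_force: [0.3, -2.1, 0.3]
width: 0.0006
```

Emit:
apply_moves([
  {"translation": [-0.0003,0.0015,0],"turn": [0,0,0],"hand": 0.0},
])

```text
time: 7.85
ee_pos: [0.6249, 0.0278, 0.0222]
eef_rot: [0.626, 0.78, 0.006, 0.005]
ft_force: [0.4, -2.4, 1.1]
width: 0.0005
```

Emit:
apply_moves([
  {"translation": [-0.0003,0.0012,0],"turn": [0,0,0],"hand": 0.0},
])

```text
time: 7.95
ee_pos: [0.6246, 0.029, 0.0222]
eef_rot: [0.626, 0.78, 0.006, 0.005]
ft_force: [0.7, -3.1, 0.7]
width: -0.0
```

Emit:
apply_moves([
  {"translation": [-0.0002,0.001,0],"turn": [0,0,0],"hand": 0.0},
])

```text
time: 8.05
ee_pos: [0.6245, 0.0297, 0.0222]
eef_rot: [0.626, 0.78, 0.006, 0.005]
ft_force: [0.6, -4.9, 0.2]
width: 0.0002
```

Emit:
apply_moves([
  {"translation": [-0.0002,0.001,0],"turn": [0,0,0],"hand": 0.0},
])

```text
time: 8.15
ee_pos: [0.6244, 0.0299, 0.0223]
eef_rot: [0.626, 0.78, 0.005, 0.005]
ft_force: [2.2, -5.2, -0.1]
width: 0.0003
```

Emit:
apply_moves([
  {"translation": [-0.0003,0.0015,0],"turn": [0,0,0],"hand": 0.0},
])

```text
time: 8.25
ee_pos: [0.6242, 0.0302, 0.0223]
eef_rot: [0.627, 0.779, 0.005, 0.006]
ft_force: [2.6, -6.9, -0.4]
width: 0.0004
```

Emit:
apply_moves([
  {"translation": [-0.0004,0.002,0],"turn": [0,0,0],"hand": 0.0},
])

```text
time: 8.35
ee_pos: [0.6242, 0.0304, 0.0223]
eef_rot: [0.627, 0.779, 0.004, 0.007]
ft_force: [3.7, -7.5, -0.7]
width: 0.0004
```

Snug (8.4 N against about 2.3 N of sliding). I'll back off, rise and look.

Emit:
apply_moves([
  {"translation": [0.002,-0.01,0],"turn": [0,0,0],"hand": 0.0},
  {"translation": [0.002,-0.01,0],"turn": [0,0,0],"hand": 0.0},
  {"translation": [0,0,0.045],"turn": [0,0,0],"hand": 0.0},
  {"translation": [0,0,0.045],"turn": [0,0,0],"hand": 0.0},
  {"translation": [0,0,0.045],"turn": [0,0,0],"hand": 0.0},
])

```text
time: 8.85
ee_pos: [0.6224, 0.0095, 0.1531]
eef_rot: [0.627, 0.779, -0.001, 0.001]
ft_force: [1.1, 0.3, -0.6]
width: 0.0002
```

Emit:
apply_moves([
  {"translation": [0,0,0.01],"turn": [0,0,0],"hand": 0.0},
  {"translation": [0,0,0],"turn": [0,0,0],"hand": 0.0},
])

```text
time: 9.05
ee_pos: [0.6253, 0.0088, 0.17]
eef_rot: [0.627, 0.779, 0.003, 0.003]
ft_force: [-0.7, 0.7, -0.9]
width: 0.0004
```

```bash
python3 meas.py w4; python3 -c "
from bench import *
import cv2
s=readout.read_state();print(s['ee_pos'],s['eef_rot'])"
```

```text
[346.5 179.5] [31. 25.]
[ 87.5 191.5] [175.  85.]
[207.   16.5] [33. 42.]
[319.5 117. ] [234. 639.]
[0.62525307 0.00868134 0.16942026] [0.62716746 0.77887064 0.00333142 0.00322701]
```

View pics/w4c.png

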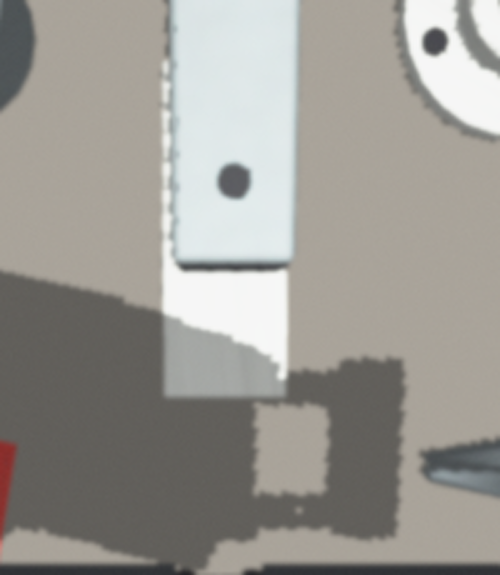

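The wedge is under the leg: back edge at crop (163–287,396), leg end at (177–292,262), running parallel. Next I'll compute where to press.

Run:
```python
from h import *
C=calibration('wrist')
f=lambda p:np.array(p)/2.5+[230,0]
a,b,c,d=onplane(C,f([[176,261],[293,261],[174,2],[297,2]]),.054)
e=(a+b)/2;v=(c+d)/2-e;th=np.arctan2(v[1],v[0]);print('end',e,np.degrees(th))
k=onplane(C,f([[163,396],[287,396]]),.021).mean(0)
u=np.array([np.cos(th),np.sin(th)]);n=np.array([-u[1],u[0]])
print('back',k,(k-e)[:2]@u,(k-e)[:2]@n,'press',e[:2]+.025*u)
print('hole',onplane(C,f([[234,181]]),.054))
```

```text
end [0.6134747  0.08743271 0.054     ] 102.3714501412342
back [0.62127931 0.04085123 0.021     ] -0.04717194572586383 0.002356638220606554 press [0.60811848 0.11185219]
hole [[0.60802089 0.11101558 0.054     ]]
```

Emit:
apply_moves([
  {"translation": [-0.006,0.034,0],"turn": [0,0,0],"hand": 0.0},
  {"translation": [-0.006,0.034,0],"turn": [0,0,0],"hand": 0.0},
  {"translation": [-0.005,0.034,-0.02],"turn": [0,0,0],"hand": 0.0},
  {"translation": [0,0,-0.035],"turn": [0,0,0],"hand": 0.0},
  {"translation": [0,0,0],"turn": [0,0,0],"hand": 0.0},
])

```text
time: 9.6
ee_pos: [0.6037, 0.1126, 0.1051]
eef_rot: [0.628, 0.778, -0.0, 0.0]
ft_force: [-1.3, -0.3, 0.5]
width: 0.0003
```

Emit:
apply_moves([
  {"translation": [0,0,0],"turn": [0,0,0],"hand": 0.0},
])

```text
time: 9.7
ee_pos: [0.6033, 0.1125, 0.1046]
eef_rot: [0.628, 0.778, -0.001, -0.0]
ft_force: [0.1, 0.4, 1.0]
width: 0.0005
```

Emit:
apply_moves([
  {"translation": [0.004,-0.001,-0.012],"turn": [0,0,0],"hand": 0.0},
  {"translation": [0,0,-0.01],"turn": [0,0,0],"hand": 0.0},
  {"translation": [0,0,-0.006],"turn": [0,0,0],"hand": 0.0},
  {"translation": [0,0,0],"turn": [0,0,0],"hand": 0.0},
])

```text
time: 10.1
ee_pos: [0.6091, 0.1086, 0.0762]
eef_rot: [0.629, 0.777, -0.0, 0.001]
ft_force: [-0.0, -0.2, 1.1]
width: 0.0002
```

Emit:
apply_moves([
  {"translation": [-0.001,0.003,-0.002],"turn": [0,0,0],"hand": 0.0},
  {"translation": [0,0,-0.002],"turn": [0,0,0],"hand": 0.0},
])

```text
time: 10.3
ee_pos: [0.6086, 0.1114, 0.0728]
eef_rot: [0.63, 0.777, 0.0, 0.001]
ft_force: [-0.9, 0.2, -0.4]
width: 0.0006
```

Emit:
apply_moves([
  {"translation": [0,0,-0.002],"turn": [0,0,0],"hand": 0.0},
])

```text
time: 10.4
ee_pos: [0.6088, 0.1114, 0.071]
eef_rot: [0.63, 0.777, 0.0, 0.001]
ft_force: [0.2, -0.0, -0.1]
width: 0.0007
```

Emit:
apply_moves([
  {"translation": [0,0,-0.001],"turn": [0,0,0],"hand": 0.0},
])

```text
time: 10.5
ee_pos: [0.6088, 0.1116, 0.07]
eef_rot: [0.63, 0.777, 0.0, 0.001]
ft_force: [0.2, -0.6, -0.4]
width: 0.0005
```

Emit:
apply_moves([
  {"translation": [0,0,-0.001],"turn": [0,0,0],"hand": 0.0},
])

```text
time: 10.6
ee_pos: [0.6089, 0.1117, 0.0691]
eef_rot: [0.63, 0.777, 0.001, 0.001]
ft_force: [0.2, -0.6, -0.5]
width: 0.0006
```

Emit:
apply_moves([
  {"translation": [0,0,-0.001],"turn": [0,0,0],"hand": 0.0},
])

```text
time: 10.7
ee_pos: [0.6089, 0.1117, 0.0685]
eef_rot: [0.63, 0.777, 0.001, 0.001]
ft_force: [-4.9, -0.8, 11.2]
width: 0.0004
```

Emit:
apply_moves([
  {"translation": [0,0,-0.0006],"turn": [0,0,0],"hand": 0.0},
])

```text
time: 10.8
ee_pos: [0.6089, 0.1117, 0.0685]
eef_rot: [0.63, 0.777, 0.001, 0.001]
ft_force: [-4.8, -1.2, 7.5]
width: 0.0004
```

Emit:
apply_moves([
  {"translation": [-0.0002,0,-0.001],"turn": [0,0,0],"hand": 0.0},
  {"translation": [0,0,-0.001],"turn": [0,0,0],"hand": 0.0},
  {"translation": [0,0,-0.001],"turn": [0,0,0],"hand": 0.0},
])

```text
time: 11.1
ee_pos: [0.6089, 0.1117, 0.0685]
eef_rot: [0.63, 0.777, 0.001, 0.0]
ft_force: [-5.0, 0.3, 11.0]
width: 0.0004
```

Emit:
apply_moves([
  {"translation": [0,0,-0.0011],"turn": [0,0,0],"hand": 0.0},
  {"translation": [0,0,-0.0011],"turn": [0,0,0],"hand": 0.0},
  {"translation": [0,0,-0.0011],"turn": [0,0,0],"hand": 0.0},
  {"translation": [0,0,-0.0011],"turn": [0,0,0],"hand": 0.0},
])

```text
time: 11.5
ee_pos: [0.6089, 0.1117, 0.0685]
eef_rot: [0.63, 0.777, 0.002, -0.0]
ft_force: [-5.3, -0.1, 12.0]
width: 0.0006
```

Emit:
apply_moves([
  {"translation": [0,0,0.01],"turn": [0,0,0],"hand": 0.0},
  {"translation": [0,0,0.04],"turn": [0,0,0],"hand": 0.0},
  {"translation": [0,0,0.045],"turn": [0,0,0],"hand": 0.0},
  {"translation": [0.006,-0.035,0.0],"turn": [0,0,0],"hand": 0.0},
  {"translation": [0.006,-0.035,0],"turn": [0,0,0],"hand": 0.0},
])

```text
time: 12.0
ee_pos: [0.6202, 0.0463, 0.169]
eef_rot: [0.626, 0.78, 0.003, -0.001]
ft_force: [0.2, 0.6, -0.5]
width: 0.0004
```

Emit:
apply_moves([
  {"translation": [0.006,-0.033,0],"turn": [0,0,0],"hand": 0.0},
  {"translation": [0,0,0],"turn": [0,0,0],"hand": 0.0},
  {"translation": [0,0,0],"turn": [0,0,0],"hand": 0.0},
])

```text
time: 12.3
ee_pos: [0.6276, 0.0061, 0.1723]
eef_rot: [0.629, 0.778, 0.004, 0.001]
ft_force: [0.5, 0.4, -0.4]
width: 0.0005
```

```bash
python3 meas.py w5; python3 -c "
from bench import *
s=readout.read_state();print(s['ee_pos'],s['ft_force'])"
```

```text
[346. 180.] [32. 24.]
[ 85.5 190.5] [ 87. 171.]
[205.  15.] [30. 40.]
[319.5 117. ] [234. 639.]
[0.6275864  0.00552755 0.17232669] [ 0.13394694 -0.6136507  -0.2052868 ]
```

View pics/w5c.png

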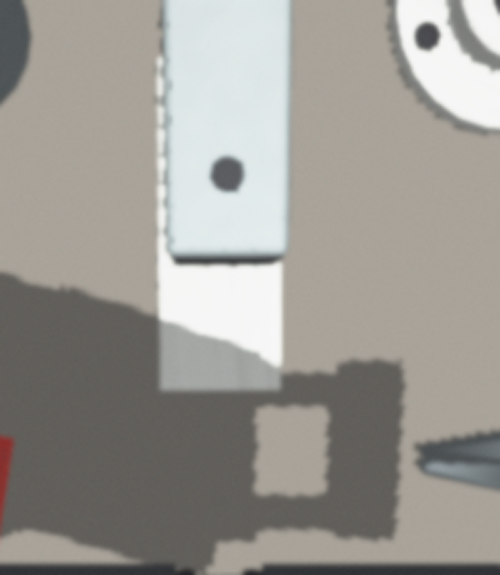

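The wedge and leg look unchanged (back edge at row 390, leg end at row 256). The hand is clear, so I'm handing in.

```bash
python3 -c "
from bench import order
print(order.close_job())"
```

```text
the job is handed in; nothing more can be done
None
```

The wedge is in under the bare leg and held firm when pressed. The job was handed in at about 12.4 s; it gives no verdict.

- **Lining up:** I nudged the wedge about 6 mm sideways first, because it lay about 8 mm off the leg's line. It ended about 2 mm off line and close to parallel, so not perfectly centred.
- **Wedging:** I pushed it in from the back with closed fingers until the push rose from about 2.3 N sliding to 8.4 N. The leg end then sat 47.2 mm ahead of the wedge's back, where it is nominally 14 mm thick, so it takes up the gap without jacking.
- **Press check:** I pressed straight over the wedge, 25 mm in from the leg's end. The force ranged from 7.5 to 12 N over about 0.8 s and was 11–12 N in the last readings. There was also about 5 N sideways. The measured height did not change.
- **Final view:** After the hand was lifted clear, the wedge and leg looked unchanged in the last wrist picture. Force readings were back to near zero.

I took no final overall picture. That the other things are undisturbed, and that the other feet are still down, rests on the close-up view and the low forces.

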